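Feed the top ceramic plate from the stack onto the coating stage

ROBOT

A 7-joint arm with a two-finger parallel gripper is mounted at the origin on a cart in front of the work surface, level with it; the furniture and walls round the work are solid. World frame = base frame: x ahead of the robot, y to its left, z up, the work surface at z = 0. Lengths are in m, angles in rad, forces in N, time in s.
With the tool pointing down it reaches from about 0.4 to 0.85 m from the base axis. Payload 10.4 kg.
Tool frame: the origin (TCP) lies on the centre line of the jaws, within the pads' length; the fingertips stand r.tip_extent ahead of it and the grasp point (between the pads) lies 3 mm ahead of it (r.tip_extent is the distance from the TCP to the fingertips, in m); z points along the fingers, y is the direction in which the jaws open and shut (so a half turn about z gives the same grasp; the last joint's range is limited). The gripper opens to 87 mm and grips with 3 to 60 N. Pads are 19 mm wide; open, the fingers measure 117 mm over their backs; the gripper's body (75 mm by 190 mm) begins 51 mm behind the grasp point.
Start: joints at [-1.364, 0.332, -0.065, 1.46, 0.022, 1.35, -0.088], TCP at [0.142, 0.609, 0.245] pointing down, gripper open.
Joint ranges: [-2.6, 2.6], [-0.5, 2.12], [-1.47, 1.34], [0.16, 2.42], [-1.27, 4.41], [0.06, 2.06], [-2.6, 2.6]. Speed limits (rad/s): [2.22, 2.22, 2.79, 2.79, 3.14, 3.14, 3.14].

INTERFACE

Orientations are given as a unit quaternion [x, y, z, w].
In Python, from bench import r gives the robot as it stands. The module is installed in compiled form; this text tells all that it offers.
- The arm moves only by the shell command python3 -m jog 'ROWS' [FORCE]. ROWS is JSON, a list of rows, each a list of 5 numbers: the shift along the tool's x, y, z in cm, then the turn about the tool's z in rad, then the closure, from 0 (fully open) to 1 (shut). A call has exactly 10 rows; each row shifts and turns the pose as measured when the row begins, along the tool's axes as they then stand; what a row does not reach is not made up. A row lasts 1/10 s, in which the tool goes at most 50 mm and 8.59 degrees, less where a joint would pass 70% of its speed; a pose out of reach is approached as far as the arm can. A call with a gripper value outside its range is refused whole. The fingers move at their own pace and stop on an object; FORCE is the grip in N (left out, the last holds). Time passes only in rows, so rows that do not move let the fingers close, or fill a call up. It gives the time, the measured TCP pose, the force and the opening at its end, in the units of the state.
- r.read_state(): the state, without advancing time (a new reading comes with each control period).
- r.camera(name): name is "scene" or "top" or "wrist"; returns a dict with "pixels" (384x512x3 uint8, red, green, blue), "fx", "fy", "cx", "cy" (pixels), "k1" (the pictures are not rectified: a ray, as slopes to the right and down, at radius r is drawn at 1 + k1 r^2 times it, then the intrinsics apply), "camera_from_world" (4x4, takes a point from world to camera coordinates). Camera axes: x right, y up, looking along -z (the intrinsics and any distortion apply to the point x, -y, -z); pixel columns grow to the right and rows downward; lengths in m; the calibration is good to about 2 mm. A picture is of the moment at which its call begins. There is no depth.
- r.close_job(): hands the job in, once; it reports no verdict.
The state is a dict: "time": time; "joint_positions": joint angles; "joint_vel": joint speeds; "joint_torque": joint torques, N m; "ee_pos": TCP position; "eef_rot": TCP orientation; "ft_force": force on the tool from outside, world axes, zero at the start; "torque": the same for the moment, N m; "width": finger opening in m.
Only numpy, scipy, OpenCV 4.12 (cv2) and the standard library are available. Lean on these libraries where they do the work, as an engineer would, in place of code of your own. Each camera call takes 0.05 s, during which the arm holds its last target. There are 200 camera calls.

TASK

Take the brass weight off the stack of ceramic plates and stand it upright on the bench. Then, pressing only lightly (the plates crack easily), slide just the top plate off the stack along the feeder, without lifting it, onto the stage until it lies flat and fully home against the end stop. The three plates below stay where they are, and nothing else on the bench is moved.

Things in the scene. Friction and masses are not known exactly. Their poses are not given: they have to be found in the camera images.
- feeder: Aluminium plate feeder, fixed: stack well, 15 mm gap, raised stage, end stop, on levelling feet that are set differently each time. Origin: middle of the base's underside, 2 to 12 mm above the bench (bench top: world z=0). x is the delivery direction (stack to stage and end stop), z up. Base from x=-139 to 121 mm, 134 wide, 12 thick.
- well (a point): Centre of the floor of the stack well, feeder x=-73, y=0, z=12 mm. Back wall face at x=-126, side walls' inner faces at y=+-53, outer at +-61, each with a notch in its middle; open towards +x. Walls' top z=42, 6 mm above the top plate, so its edges cannot be gripped there. The stack's front edge is at about x=-23.
- home (a point): Where the centre of the plate's underside lies when the plate touches the end stop: on the stage deck, feeder x=57, y=0, z=27 mm. Deck from x=-8 to 107, between rails with inner faces at y=+-53 (top z=36); stop face x=107 (top z=40). The deck is 3 mm lower than the top plate's underside on the stack: the plate tilts a little and comes down as it crosses.
- plate_4: Top plate of the stack, white ceramic, 100 x 100 x 6 mm, flat, about 0.18 kg; it cracks at more than 18 N from the fingers. Origin: centre of its underside, at first near feeder x=-73, z=30 mm. Shut fingertips pressed on it hold it better than the plate below: a steady 5 to 9 N carries it along, perhaps lagging a little. The stack is rigid: 1 mm of press depth is many newtons.
- plate_3: Plate like the top one, second from the top. Origin: centre of its underside, at feeder z=24 mm.
- plate_2: Plate like the top one, third from the top. Origin: centre of its underside, at feeder z=18 mm.
- plate_1: Plate like the top one, the lowest, on the feeder base. Origin: centre of its underside, at feeder z=12 mm.
- hold_weight: Brass calibration weight with a knob, 34 mm in diameter, 44 mm high, 0.2 kg, standing on the top plate near its middle. The bench about world x=0.46, y=-0.29 m (right of the feeder, nearer than the beaker) is always free for it. Origin: centre of its underside.
- timer: White digital timer lying on the bench, 66 x 66 x 16 mm, a bystander at the robot's left. Origin: centre of its underside.
- jar: Clear sample jar with a white lid, 53 mm in diameter, 68 mm high, a bystander at the left rear. Origin: centre of its underside.
- beaker: Glass beaker, 80 x 94 mm, 98 mm high, a bystander at the right rear. Origin: centre of its underside.
There are look-alikes about, which are no part of the job. What is shaped like the plate_4 but turquoise is not meant.

How it is judged:
On the way, in this order (a step that is already met when the one before it is completed fails the run):
1. the weight stands upright on the bench, released, the top plate still on the stack (height (world z) of hold_weight below 0.006 m and angle between hold_weight's own z axis and vertical below 0.1 rad and contact force between the fingers and hold_weight below 0.1 N and x of plate_4 in the frame of feeder below -0.055 m), for 0.2 s.
2. the top plate has been slid off the stack onto the stage, up to the end stop (x of plate_4 in the frame of feeder above 0.0535 m and z of plate_4 in the frame of feeder below 0.029 m), for 0.2 s.
At the end, for the whole second after the job is handed in: The top plate lies flat on the stage deck (within 2 mm in height, tilt under 0.02 rad), square in the feeder within 0.06 rad and within 2.5 mm of touching the end stop, at rest; each of the three lower plates is within 6 mm of where it started; the weight stands upright on the bench at rest (x of plate_4 in the frame of feeder above 0.0545 m and z of plate_4 in the frame of feeder between 0.025 and 0.029 m and angle between plate_4's own z axis and vertical below 0.02 rad and angle between the x axis of plate_4 and the x axis of feeder, either way round below 0.06 rad and linear speed of each of plate_4, hold_weight below 0.01 m/s and distance of each of plate_3, plate_2, plate_1 from where it was at the start of the episode below 0.006 m and height (world z) of hold_weight below 0.006 m and angle between hold_weight's own z axis and vertical below 0.1 rad).
It fails at once if the fingers press or push the top plate with more than 18 N (contact force between the fingers and plate_4 above 18 N).
It fails at once if the top plate is lifted (its underside more than 8 mm above where it started) (z of plate_4 in the frame of feeder above 0.038 m).
It fails at once if a lower plate is shifted by more than 6 mm (distance of any of plate_3, plate_2, plate_1 from where it was at the start of the episode above 0.006 m).
It fails at once if the timer, jar or beaker is moved by more than 15 mm (distance of any of timer, jar, beaker from where it was at the start of the episode above 0.015 m).
It also fails if it takes over 64 s, if anything falls off the work surface, if the arm or the gripper's body presses on something with over 40 N, if the wrist force passes 120 N, or if a joint passes its speed limit or range.

## Working session

There is one attempt and no reset: what is moved stays moved. The work goes in short steps, Python scripts to look and compute and a shell command to move; the robot and the scene stay as the last step left them, time stands still between calls to the robot, and variables do not carry over. Pictures are saved under pics/ and viewed, about 8 in all and at most 12, crops included, and the job is handed in when it is done.

```bash
mkdir -p pics
cat > h.py <<'E'
import numpy as np, cv2
from bench import r
def shot(n,f):
    c=r.camera(n); cv2.imwrite('pics/'+f+'.png',c['pixels'][:,:,::-1]); np.save('pics/'+f+'.npy',{k:c[k] for k in c if k!='pixels'},allow_pickle=True); return c
def load(f): return np.load('pics/'+f+'.npy',allow_pickle=True).item()
def ray(c,u,v):
    d=np.array([(u-c['cx'])/c['fx'],(v-c['cy'])/c['fy']]); s=d.copy()
    for _ in range(20): s=d/(1+c['k1']*(s@s))
    T=np.array(c['camera_from_world']); R=T[:3,:3]; return -R.T@T[:3,3], R.T@np.array([s[0],-s[1],-1])
def atz(c,u,v,z):
    o,d=ray(c,u,v); return o+d*(z-o[2])/d[2]
def proj(c,p):
    T=np.array(c['camera_from_world']); q=T[:3,:3]@np.array(p)+T[:3,3]; s=np.array([q[0],-q[1]])/-q[2]; s=s*(1+c['k1']*(s@s)); return np.array([s[0]*c['fx']+c['cx'],s[1]*c['fy']+c['cy']])
E
python3 - <<'E'
from h import *
a=shot('top','top0');b=shot('scene','scene0')
for c in(a,b):print(ray(c,256,192),c['fx'],c['k1'])
print(r.read_state(),r.tip_extent)
E
```

```text
(array([0.47131872, 0.01546371, 1.04208652]), array([ 0.04861991, -0.00550377, -0.99889206])) 372.1366453652075 0.04099577249782258
(array([-0.08150375, -0.55926861,  1.05432865]), array([ 0.47547928,  0.4425951 , -0.76028494])) 456.6472579764898 -0.034725471655724635
{'time': 0.1, 'joint_positions': array([-1.36359494,  0.33280631, -0.0647337 ,  1.46087659,  0.02158666,
        1.34992129, -0.08852295]), 'joint_vel': array([ 0.00106035, -0.00197394, -0.00148378, -0.00166842, -0.00026765,
        0.00025669, -0.0006405 ]), 'joint_torque': array([ 1.62218388e-03, -6.24536276e+01,  2.48107722e-02, -3.90716958e+01,
       -6.13952335e-02,  3.66291020e-02,  4.71126907e-05]), 'ee_pos': array([0.14226828, 0.60824738, 0.24382585]), 'eef_rot': array([ 1.14635301e-01,  9.93407426e-01, -6.55831074e-04, -5.68899534e-05]), 'ft_force': array([ 0.74630913, -0.33758777,  0.23799329]), 'torque': array([-0.01135402,  0.02247632,  0.03208865]), 'width': 0.0869279478447852} 0.022
```

View pics/top0.png

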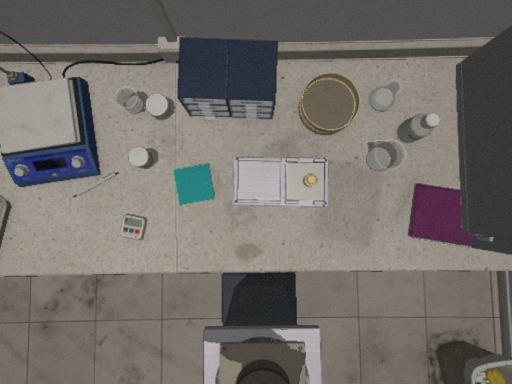

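View pics/scene0.png

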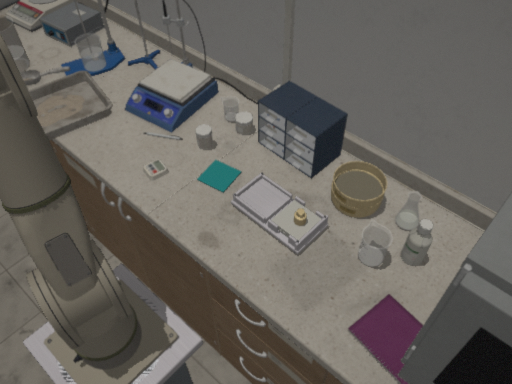

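The top view shows the feeder with the stack and weight at its right end (weight knob at about 311,180) and the stage at its left end. The delivery direction is therefore about +y. Next I'll enlarge crops of both pictures.

```bash
python3 - <<'E'
from h import *
a=cv2.imread('pics/top0.png')[145:220,225:340];b=cv2.imread('pics/scene0.png')[170:255,225:335]
cv2.imwrite('pics/crop0.png',np.vstack([cv2.resize(a,(600,391),interpolation=2)[:,:],]))
E
python3 - <<'E'
import sys;sys.path.insert(0,'.')
from h import *
c=load('top0')
for u,v in [(234,157),(234,206),(328,157),(328,206)]: print(atz(c,u,v,.04))
print(atz(c,311,180,.09), proj(c,(.46,-.29,0)))
E
```

```text
[0.61582126 0.0683107  0.04      ]
[0.48315181 0.06962168 0.04      ]
[ 0.61228402 -0.1858131   0.04      ]
[ 0.48003261 -0.18265218  0.04      ]
[ 0.54662546 -0.13102987  0.09      ] [364.14369662 212.92185621]
```

View pics/crop0.png

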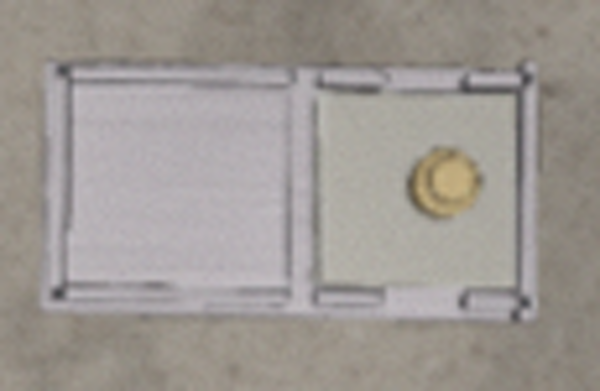

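```bash
python3 -m jog '[[0,0,0,-0.115,0],[0,0,0,-0.115,0],[-4,-3,0,0,0],[-4,-3,0,0,0],[-3,-4,0,0,0],[-3,-4,0,0,0],[-2.4,-4.4,0,0,0],[-2.4,-4.4,0,0,0],[-2,-4.5,0,0,0],[-2,-4.5,0,0,0]]'
```

```text
time: 1.1
ee_pos: [0.3712, 0.2937, 0.2389]
eef_rot: [-0.011, 1.0, -0.003, -0.003]
ft_force: [0.9, 0.1, 0.4]
width: 0.0867
```

```bash
python3 -m jog '[[-2,-4.5,0,0.02,0],[-2,-4.5,0,0,0],[-2,-4.5,0,0,0],[-2,-4.5,0,0,0],[-2,-4.5,0,0,0],[-2,-4.5,0,0,0],[-2,-4.5,0,0,0],[-2,-4.5,0,0,0],[-1,-4.5,0,0,0],[0,0,0,0,0]]'
python3 - <<'E'
from h import *
c=shot('wrist','w1');print(ray(c,256,192));print(r.read_state()['ee_pos'],r.read_state()['eef_rot'])
E
```

```text
time: 2.1
ee_pos: [0.5413, -0.1267, 0.2394]
eef_rot: [0.003, 1.0, -0.004, -0.003]
ft_force: [-0.9, 0.1, 0.1]
width: 0.0867
(array([ 0.45831219, -0.12458582,  0.38060992]), array([ 3.10989434e-01,  8.94599488e-04, -9.50548314e-01]))
[ 0.54131005 -0.12332659  0.2390718 ] [ 0.00155676  0.99998745 -0.00336334 -0.00336984]
```

View pics/w1.png

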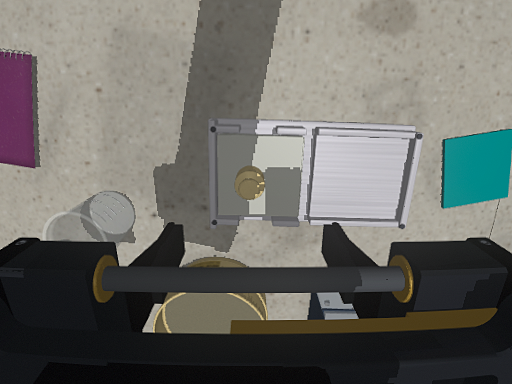

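The wrist view shows the whole feeder: stack and weight on the left (knob at about 250,186), stage on the right. I'll enlarge this for a pose fit.

Run:
```python
from h import *
a=cv2.imread('pics/w1.png')[110:240,200:430]
cv2.imwrite('pics/crop1.png',cv2.resize(cv2.convertScaleAbs(a,alpha=1.15),(800,452),interpolation=2))
```

```text
(no output)
```

View pics/crop1.png

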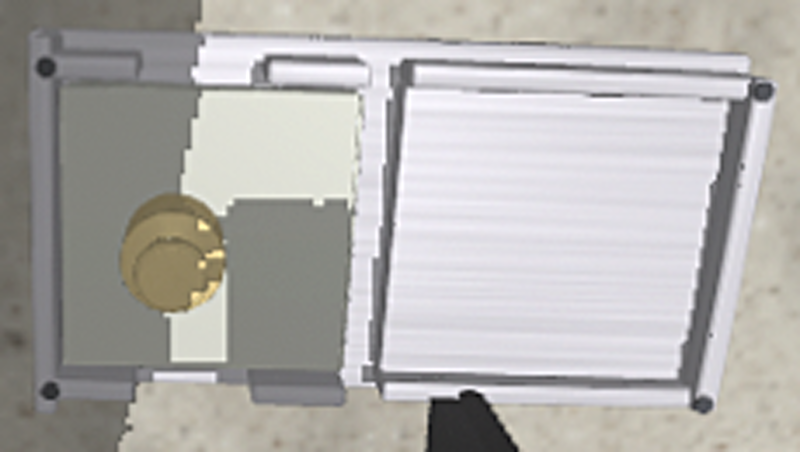

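```bash
cat > fit.py <<'E'
from h import *
from scipy.optimize import least_squares
W=load('w1');T=load('top0')
pw=[((728,98),(107,53,27)),((682,380),(107,-53,27)),((380,374),(-8,-53,27)),((30,32),(-139,67,12)),((748,55),(121,67,12)),((60,82),(-123,50,36)),((362,93),(-23,50,36)),((345,370),(-23,-50,36)),((62,363),(-123,-50,36))]
pt=[((42,310),(121,67,12)),((537,318),(-139,67,12)),((45,63),(121,-67,12)),((537,65),(-139,-67,12))]
obs=[(W,np.array(u)/3.478+(200,110),p) for u,p in pw]+[(T,np.array(u)/5.217+(225,145),p) for u,p in pt]
def w(q,p):
    c,s=np.cos(q[2]),np.sin(q[2]); p=np.array(p)/1000
    return [q[0]+c*p[0]-s*p[1],q[1]+s*p[0]+c*p[1],q[3]+p[2]]
f=lambda q:np.concatenate([proj(c,w(q,p))-u for c,u,p in obs])
s=least_squares(f,[.547,-.05,1.57,.007],loss='soft_l1')
q=s.x
if __name__=='__main__':
    print(q,np.degrees(q[2])); print(np.round(f(q).reshape(-1,2),1).tolist())
    print('stack',w(q,(-73,0,36)),'home',w(q,(57,0,33)))
    z=q[3]+.08
    u=np.array((168,270))/3.478+(200,110); print('weight top (knob)',atz(W,*u,z), 'top cam',atz(T,*(np.array((456,181))/5.217+(225,145)),z))
E
python3 fit.py
```

```text
[ 0.55204787 -0.0470988   1.53880437  0.00908321] 88.16699616573176
[[0.4, -0.5], [-1.2, -0.5], [-1.0, -0.8], [-1.6, -1.3], [1.2, -0.5], [0.4, 1.0], [0.0, 0.3], [-1.4, 0.6], [0.5, 0.4], [-1.0, -0.4], [-0.9, -0.1], [-0.5, -1.6], [-0.5, -0.3]]
stack [np.float64(0.5497128592341156), np.float64(-0.12006145002496266), np.float64(0.04508321344054528)] home [np.float64(0.5538711036068752), np.float64(0.009872029123932653), np.float64(0.042083213440545275)]
weight top (knob) [ 0.54881322 -0.13244422  0.08908321] top cam [ 0.54743595 -0.13478281  0.08908321]
```

```bash
python3 -m jog '[[-0.35,-0.5,0,0.03,0.3],[-0.3,-0.5,0,0,0.3],[0,0,2.5,0,0.3],[0,0,2.5,0,0.3],[0,0,2.5,0,0.3],[0,0,2.5,0,0.3],[0,0,1.5,0,0.3],[0,0,1,0,0.3],[0,0,0.5,0,0.3],[0,0,0,0,0.3]]'
python3 - <<'E'
from h import *
c=shot('wrist','w2');s=r.read_state();print(s['ee_pos'],s['eef_rot'],s['ft_force'],s['width'])
E
```

```text
time: 3.15
ee_pos: [0.5496, -0.1253, 0.1046]
eef_rot: [0.011, 1.0, -0.001, -0.002]
ft_force: [-0.1, 0.8, 0.1]
width: 0.0609
[ 0.54985545 -0.1253228   0.10507278] [ 0.01109287  0.9999357  -0.00106657 -0.0020994 ] [ 0.14462244 -0.812426   -0.64567967] 0.06106171127504726
```

View pics/w2.png

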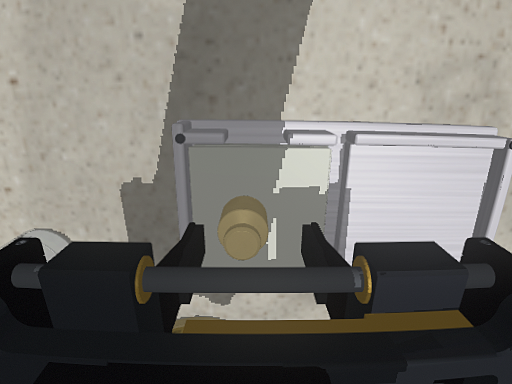

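Run:
```python
from h import *
c=load('w2')
print(atz(c,242,241,.089), proj(c,(.5498,-.1253,.083)), proj(c,(.548,-.1335,.089)))
for p in [(180,138),(510,145)]: print(atz(c,*p,.051))
from fit import q,w
for p in [(-126,53,42),(-23,50,36),(-123,50,36),(-8,53,36)]: print(p,proj(c,w(q,p)))
```

```text
[ 0.5490968  -0.13138402  0.089     ] [252.11766036 237.31219629] [238.44286837 239.4345052 ]
[ 0.49113076 -0.17289708  0.051     ]
[0.4987766  0.06121966 0.051     ]
(-126, 53, 42) [182.76226963 143.73286372]
(-23, 50, 36) [331.77356084 148.41231521]
(-123, 50, 36) [189.25857829 146.71961255]
(-8, 53, 36) [353.24940791 144.5490345 ]
```

```bash
python3 -m jog '[[0.05,-0.4,0,0,0.4],[0,-0.25,0.5,0,0.4],[0,0,0.8,0,0.4],[0,0,0.7,0,0.4],[0,0,0.4,0,0.4],[0,0,0,0,0.4],[0,0,0,0,1],[0,0,0,0,1],[0,0,0,0,1],[0,0,0,0,1]]' 15
```

```text
time: 4.2
ee_pos: [0.5505, -0.1327, 0.0812]
eef_rot: [0.011, 1.0, -0.001, -0.0]
ft_force: [-0.7, -0.2, -2.1]
width: 0.0333
```

```bash
python3 -m jog '[[0,0,0,0,1],[0,0,-1,0,1],[0,0,-2,0,1],[0,0,-2.5,0,1],[0,0,-2,0,1],[1.5,-2,-0.5,0,1],[2,-3.5,0,0,1],[2,-3.5,0,0,1],[2,-3.5,0,0,1],[1,-2,0,0,1]]'
```

```text
time: 5.2
ee_pos: [0.461, -0.2767, 0.1698]
eef_rot: [0.007, 1.0, -0.001, 0.001]
ft_force: [0.8, 0.0, -3.1]
width: 0.0331
```

```bash
python3 -m jog '[[0,-1,1,0,1],[0,0,2.5,0,1],[0,0,2.5,0,1],[0,0,2.5,0,1],[0,0,1.5,0,1],[0,0,1,0,1],[0,0,0.5,0,1],[0,0,0.2,0,1],[0,0,0.1,0,1],[0,0,0,0,1]]'
```

```text
time: 6.2
ee_pos: [0.4607, -0.2939, 0.0551]
eef_rot: [0.012, 1.0, -0.002, 0.005]
ft_force: [0.5, 0.4, -2.3]
width: 0.0332
```

```bash
python3 -m jog '[[0,0,0.5,0,1],[0,0,0.4,0,1],[0,0,0.3,0,1],[0,0,0.2,0,1],[0,0,0.1,0,1],[0,0,0.1,0,1],[0,0,0.1,0,1],[0,0,0.1,0,1],[0,0,0,0,1],[0,0,0,0,1]]'
```

```text
time: 7.2
ee_pos: [0.4618, -0.2943, 0.0368]
eef_rot: [0.012, 1.0, -0.002, 0.006]
ft_force: [0.1, -0.2, -2.0]
width: 0.033
```

```bash
python3 -m jog '[[0,0,0.1,0,1],[0,0,0.05,0,1],[0,0,0.05,0,1],[0,0,0,0,1],[0,0,0,0,1],[0,0,0,0,1],[0,0,0,0,1],[0,0,0,0,1],[0,0,0,0,1],[0,0,0,0,1]]'
```

```text
time: 8.2
ee_pos: [0.4623, -0.2944, 0.0359]
eef_rot: [0.012, 1.0, -0.002, 0.006]
ft_force: [-0.3, 0.7, -0.3]
width: 0.0331
```

```bash
python3 -m jog '[[0,0,0.05,0,1],[0,0,0,0,1],[0,0,0,0,0.4],[0,0,0,0,0.4],[0,0,0,0,0.4],[0,0,0,0,0.4],[0,0,-1,0,0.4],[0,0,-2,0,0.4],[0,0,-3,0,0.4],[0,0,-3,0,0.4]]'
python3 - <<'E'
from h import *
c=shot('wrist','w3');s=r.read_state();print(s['ee_pos'],s['eef_rot'],s['ft_force'],s['width'])
E
```

```text
time: 9.2
ee_pos: [0.4592, -0.2936, 0.1269]
eef_rot: [0.012, 1.0, -0.002, 0.004]
ft_force: [1.1, -0.4, -0.1]
width: 0.0523
[ 0.46115693 -0.29513426  0.13182515] [ 0.01233319  0.99989987 -0.00252672  0.00646146] [ 2.02447986 -2.89055876  3.10228813] 0.051982416728498744
```

View pics/w3.png

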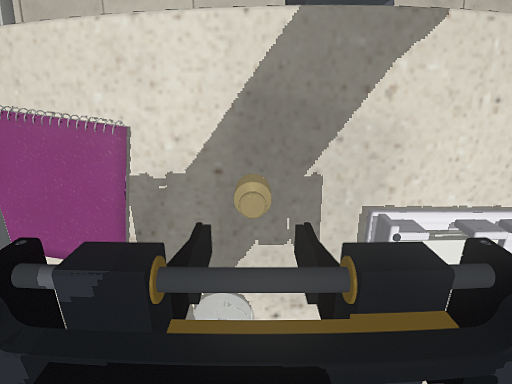

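The weight stands upright on the bench at (253,198), released. Now I'll go back over the stack with the fingers shut, slightly behind the plate's centre.

```bash
python3 -m jog '[[-0.5,1,-0.5,0,1],[-1.5,3,0,0.007,1],[-1.5,3,0,0,1],[-1.5,3,0,0,1],[-1.5,3,0,0,1],[-1.5,3,0,0,1],[-0.5,1,0,0,1],[0,0,1.5,0,1],[0,0,1.5,0,1],[0,0,0,0,1]]' 20
```

```text
time: 10.25
ee_pos: [0.5563, -0.1267, 0.1136]
eef_rot: [0.019, 1.0, -0.004, 0.012]
ft_force: [-0.7, 0.3, -1.0]
width: 0.0003
```

```bash
python3 -m jog '[[0.1,0,1.2,0,1],[0.1,0,1.2,0,1],[0,0,0.8,0,1],[0,0,0.4,0,1],[0,0,0.1,0,1],[0,0,0.1,0,1],[0,0,0,0,1],[0,0,0,0,1],[0,0,0,0,1],[0,0,0,0,1]]'
```

```text
time: 11.25
ee_pos: [0.5537, -0.1311, 0.0725]
eef_rot: [0.022, 1.0, -0.005, 0.012]
ft_force: [0.5, -0.1, 0.2]
width: 0.0004
```

```bash
python3 -m jog '[[0,0,0.1,0,1],[0,0,0.1,0,1],[0,0,0.1,0,1],[0,0,0.05,0,1],[0,0,0.03,0,1],[0,0,0.03,0,1],[0,0,0.03,0,1],[0,0,0.03,0,1],[0,0,0.03,0,1],[0,0,0.03,0,1]]'
```

```text
time: 12.25
ee_pos: [0.554, -0.131, 0.0679]
eef_rot: [0.022, 1.0, -0.004, 0.012]
ft_force: [-3.3, 0.6, 5.2]
width: 0.0007
```

```bash
python3 -m jog '[[0,0,0,0,1],[0,0,0,0,1],[0,0,0,0,1],[0,0,0,0,1],[0,0,0,0,1],[0,0,0,0,1],[0,0,0,0,1],[0,0,0,0,1],[0,0,0,0,1],[0,0,0,0,1]]'
```

```text
time: 13.25
ee_pos: [0.5541, -0.1311, 0.068]
eef_rot: [0.022, 1.0, -0.004, 0.012]
ft_force: [-0.8, 0.3, 2.7]
width: 0.0004
```

```bash
python3 -m jog '[[0,0,0.03,0,1],[0,0,0.03,0,1],[0,0,0.03,0,1],[0,0,0.03,0,1],[0,0,0.03,0,1],[0,0,0.03,0,1],[0,0,0.03,0,1],[0,0,0.03,0,1],[0,0,0.03,0,1],[0,0,0.03,0,1]]'
```

```text
time: 14.25
ee_pos: [0.5541, -0.1311, 0.0679]
eef_rot: [0.022, 1.0, -0.003, 0.012]
ft_force: [-2.7, 1.3, 5.6]
width: 0.0006
```

```bash
python3 -m jog '[[0,0,0.05,0,1],[0,0.1,0.05,0,1],[0,0.2,0.05,0,1],[0,0.2,0.05,0,1],[0,0.2,0.05,0,1],[0,0.2,0.05,0,1],[0,0.2,0.05,0,1],[0,0.2,0.05,0,1],[0,0.2,0.05,0,1],[0,0.2,0.05,0,1]]'
python3 - <<'E'
from h import *
from fit import q
c=shot('wrist','w4');s=r.read_state();p=s['ee_pos'];d=np.array([np.cos(q[2]),np.sin(q[2])]);print(p,s['eef_rot'],s['ft_force'],'feeder x',(p[:2]-q[:2])@d)
E
```

```text
time: 15.25
ee_pos: [0.558, -0.1222, 0.068]
eef_rot: [0.025, 1.0, -0.007, 0.017]
ft_force: [-1.5, -2.7, 5.9]
width: 0.0003
[ 0.55811015 -0.1219505   0.0680048 ] [ 0.02541074  0.99950633 -0.00701043  0.01709498] [-1.24804615 -2.0194915   5.08094676] feeder x -0.07461947940049764
```

View pics/w4.png

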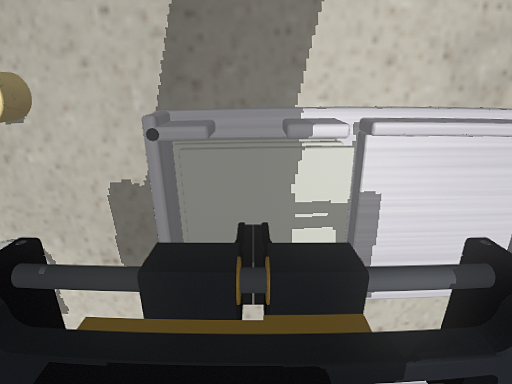

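```bash
python3 -m jog '[[0.06,0.3,0.05,0,1],[0.06,0.3,0.05,0,1],[0.06,0.3,0.05,0,1],[0.06,0.3,0.05,0,1],[0.06,0.3,0.05,0,1],[0.06,0.3,0.05,0,1],[0.06,0.3,0.05,0,1],[0.06,0.3,0.05,0,1],[0.06,0.3,0.05,0,1],[0.06,0.3,0.05,0,1]]'
```

```text
time: 16.3
ee_pos: [0.5585, -0.101, 0.0681]
eef_rot: [0.029, 0.999, -0.012, 0.024]
ft_force: [-0.6, -3.1, 5.7]
width: 0.0004
```

```bash
python3 -m jog '[[0.06,0.3,0.05,-0.003,1],[0.06,0.3,0.05,-0.003,1],[0.06,0.3,0.05,-0.003,1],[0.06,0.3,0.05,-0.003,1],[0.06,0.3,0.05,-0.003,1],[0.06,0.3,0.05,-0.003,1],[0.06,0.3,0.05,-0.003,1],[0.06,0.3,0.05,-0.003,1],[0.06,0.3,0.05,-0.003,1],[0.06,0.3,0.05,-0.003,1]]'
```

```text
time: 17.3
ee_pos: [0.5589, -0.0803, 0.0682]
eef_rot: [0.018, 0.999, -0.018, 0.031]
ft_force: [0.4, -3.3, 7.9]
width: 0.0007
```

```bash
python3 -m jog '[[0.07,0.3,0.04,0,1],[0.07,0.3,0.04,0,1],[0.07,0.3,0.04,0,1],[0.07,0.3,0.04,0,1],[0.07,0.3,0.04,0,1],[0.07,0.3,0.04,0,1],[0.07,0.3,0.04,0,1],[0.07,0.3,0.04,0,1],[0.07,0.3,0.04,0,1],[0.07,0.3,0.04,0,1]]'
python3 - <<'E'
from h import *
from fit import q
c=shot('wrist','w5');s=r.read_state();p=s['ee_pos'];d=np.array([np.cos(q[2]),np.sin(q[2])]);print(p,s['eef_rot'],s['ft_force'],'feeder x',(p[:2]-q[:2])@d)
E
```

```text
time: 18.3
ee_pos: [0.5589, -0.0545, 0.0676]
eef_rot: [0.02, 0.999, -0.021, 0.038]
ft_force: [0.0, -2.2, 6.4]
width: 0.0002
[ 0.55886521 -0.05393065  0.06755842] [ 0.01967882  0.99887621 -0.02057462  0.03789131] [-0.22536201 -2.40208416  7.54079526] feeder x -0.006610284471603495
```

View pics/w5.png

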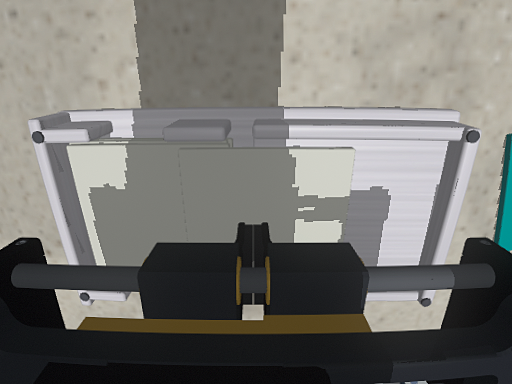

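The plate's front edge (354,150) lies over the deck, its rear edge is at 180, and the lower plates are still in the well. It is moving with the fingers without slipping.

```bash
python3 - <<'E'
from h import *
from fit import q
c=load('w5')
def fe(u,v,z):
    p=atz(c,u,v,z)[:2]-q[:2];a=q[2];return np.round(1000*np.array([np.cos(a)*p[0]+np.sin(a)*p[1],-np.sin(a)*p[0]+np.cos(a)*p[1]]),1)
print(fe(354,149,q[3]+.034),fe(352,230,q[3]+.034),fe(180,147,q[3]+.038),fe(70,144,q[3]+.03))
E
python3 -m jog '[[0.07,0.3,0.035,0,1],[0.07,0.3,0.035,0,1],[0.07,0.3,0.035,0,1],[0.07,0.3,0.035,0,1],[0.07,0.3,0.035,0,1],[0.07,0.3,0.035,0,1],[0.07,0.3,0.035,0,1],[0.07,0.3,0.035,0,1],[0.07,0.3,0.035,0,1],[0.07,0.3,0.035,0,1]]'
```

```text
[49.3 47. ] [54.5 -4.8] [-47.5  48.9] [-118.2   49.3]
time: 19.35
ee_pos: [0.5588, -0.0269, 0.067]
eef_rot: [0.022, 0.999, -0.023, 0.045]
ft_force: [0.7, -2.3, 6.5]
width: 0.0
```

```bash
python3 -m jog '[[0.07,0.25,0.03,0,1],[0.07,0.25,0.03,0,1],[0.07,0.25,0.03,0,1],[0.07,0.25,0.03,0,1],[0.07,0.25,0.03,0,1],[0.07,0.25,0.03,0,1],[0.07,0.25,0.03,0,1],[0.07,0.25,0.03,0,1],[0.07,0.25,0.03,0,1],[0.07,0.25,0.03,0,1]]'
```

```text
time: 20.35
ee_pos: [0.5567, -0.0035, 0.0655]
eef_rot: [0.023, 0.998, -0.024, 0.049]
ft_force: [-0.0, -3.1, 6.7]
width: 0.0005
```

```bash
python3 -m jog '[[0.05,0.15,0.035,0,1],[0.05,0.15,0.035,0,1],[0.05,0.15,0.035,0,1],[0.05,0.15,0.035,0,1],[0.05,0.15,0.035,0,1],[0.05,0.15,0.035,0,1],[0.05,0.15,0.035,0,1],[0.05,0.15,0.035,0,1],[0.05,0.15,0.035,0,1],[0.05,0.15,0.035,0,1]]'
python3 - <<'E'
from h import *
from fit import q
c=shot('wrist','w6');s=r.read_state();p=s['ee_pos'];d=np.array([np.cos(q[2]),np.sin(q[2])]);print(p,s['eef_rot'],s['ft_force'],'feeder x',(p[:2]-q[:2])@d)
a=cv2.imread('pics/w6.png')[90:310,20:500]; cv2.imwrite('pics/w6c.png',cv2.resize(a,(800,367),interpolation=2))
E
```

```text
time: 21.35
ee_pos: [0.5574, 0.0073, 0.0655]
eef_rot: [0.025, 0.998, -0.026, 0.054]
ft_force: [-2.0, -3.4, 6.9]
width: 0.0006
[0.55736536 0.00749203 0.06547923] [ 0.02512893  0.99786671 -0.02617231  0.0542731 ] [ 0.15888697 -4.08074661  6.65700605] feeder x 0.05473299261562238
```

View pics/w6c.png

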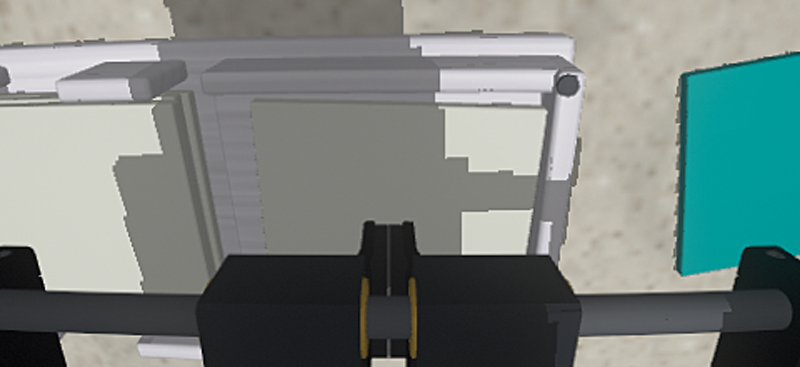

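The plate is nearly at the stop, with its front edge at about (545,108). I'll push a little more, then lift off and check.

```bash
python3 -m jog '[[0.05,0.15,0.035,0,1],[0.05,0.15,0.035,0,1],[0.05,0.15,0.035,0,1],[0.05,0.15,0.035,0,1],[0.05,0.15,0.035,0,1],[0.05,0.15,0.035,0,1],[0.05,0.15,0.035,0,1],[0.05,0.15,0.035,0,1],[0.05,0.15,0.035,0,1],[0,0,0,0,1]]'
python3 -m jog '[[0,0,-0.2,0,1],[0,0,-1,0,1],[0,0,-2.5,0,1],[0,-2,-3,0,1],[1,-3,-3,0,1],[1,-3,-3,0,1],[1,-3,-2,0,1],[1,-3,0,0,1],[1,0,0,0,1],[0,0,0,0,1]]'
python3 - <<'E'
from h import *
c=shot('wrist','w7');a=shot('top','t7');s=r.read_state();print(s['ee_pos'],s['eef_rot'])
x=cv2.resize(c['pixels'][:,:,::-1],(800,600),interpolation=2)
cv2.imwrite('pics/w7c.png',x)
E
```

```text
time: 22.4
ee_pos: [0.5578, 0.014, 0.0658]
eef_rot: [0.029, 0.997, -0.029, 0.059]
ft_force: [-2.0, -0.4, 2.9]
width: 0.0006
time: 23.4
ee_pos: [0.4785, -0.1166, 0.2226]
eef_rot: [0.027, 0.998, -0.029, 0.058]
ft_force: [-0.4, 0.2, -0.5]
width: 0.0004
[ 0.4795929  -0.11606107  0.22253089] [ 0.0267088   0.99750456 -0.02905321  0.05854231]
```

View pics/w7c.png

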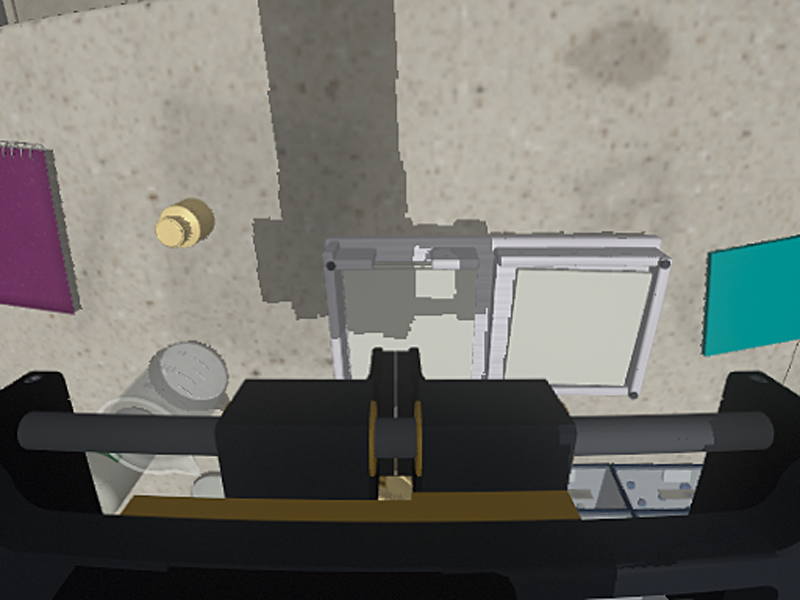

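```bash
python3 -m jog '[[-1.5,2,0,0,1],[-1.5,2.5,0,0,1],[-1.5,2.5,0,0,1],[-1.5,2.5,0,0,1],[-1.5,2.5,0,0,1],[-1,2,1,0,1],[0,0,1.5,0,1],[0,0,1.5,0,1],[0,0,1,0,1],[0,0,0,0,1]]'
python3 - <<'E'
from h import *
c=shot('wrist','w8');s=r.read_state();print(s['ee_pos'],s['eef_rot'])
for p in [(.50,-.05,.04),(.50,.07,.04),(.61,.07,.04),(.61,-.05,.04)]: print(proj(c,p))
E
```

```text
time: 24.5
ee_pos: [0.584, 0.0336, 0.1693]
eef_rot: [0.019, 0.998, -0.03, 0.056]
ft_force: [1.0, -0.7, -0.5]
width: 0.0003
[0.5842532  0.03371574 0.1700439 ] [ 0.01853749  0.9977874  -0.02992269  0.05640292]
[162.00209525  83.63262697]
[300.41052713  77.83164908]
[297.70680074 195.57692146]
[179.17581119 196.72953333]
```

Run:
```python
import cv2
a=cv2.imread('pics/w8.png')[60:220,130:320]; cv2.imwrite('pics/w8c.png',cv2.resize(a,(712,600),interpolation=2))
```

```text
(no output)
```

View pics/w8c.png

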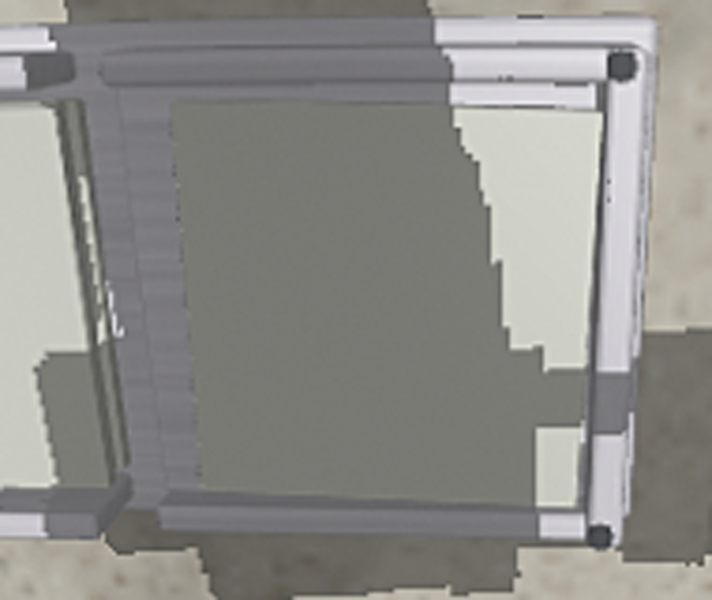

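Run:
```python
from h import *
from fit import q,w
c=load('w8')
P=lambda p:np.round((proj(c,w(q,p))-(130,60))*3.747)
for p in [(107,50,33),(107,-50,33),(7,50,33),(7,-50,33),(107,50,40),(107,-50,40),(-23,50,30),(-8,0,27)]: print(p,P(p))
def fe(u,v,z):
    p=atz(c,u/3.747+130,v/3.747+60,q[3]+z)[:2]-q[:2];a=q[2];return np.round(1000*np.array([np.cos(a)*p[0]+np.sin(a)*p[1],-np.sin(a)*p[0]+np.cos(a)*p[1]]),1)
for u in [(603,110),(577,505),(172,103),(202,485)]: print('plate',fe(*u,.033))
for u in [(608,90),(586,510)]: print('stop top',fe(*u,.040))
print('deck edge',fe(118,87,.027),fe(165,485,.027),'bolts',fe(622,66,.04),fe(600,537,.04))
```

```text
(107, 50, 33) [601.  94.]
(107, -50, 33) [584. 496.]
(7, 50, 33) [166.  97.]
(7, -50, 33) [208. 489.]
(107, 50, 40) [603.  97.]
(107, -50, 40) [586. 508.]
(-23, 50, 30) [47. 98.]
(-8, 0, 27) [137. 300.]
plate [107.6  46.5]
plate [105.2 -52.6]
plate [ 8.3 48.6]
plate [  5.5 -48.8]
stop top [108.1  51.4]
stop top [107.1 -50.6]
deck edge [-6.4 52. ] [ -6.9 -51.7] bolts [110.9  56.4] [111.1 -58.3]
```

```bash
python3 -c "
from bench import r
print(r.read_state()['time']);r.close_job()"
```

```text
24.55
the job is handed in; nothing more can be done
```

The job is handed in at 24.6 s; no verdict was reported, but my last checks all fall within the limits.

**What I did:** I gripped the weight by its body and set it upright on the bench at about (0.46, -0.29). Then I pressed with shut fingertips at about 5 to 8 N vertically and slid the top plate across the gap onto the stage. I kept pushing until the plate stopped and the fingertips slipped on it, then lifted off.

**Final checks, from the wrist camera and the readings between moves (about 1 to 2 mm accuracy):**
- **Top plate position:** it lies on the deck with its centre at feeder x of about 56 to 57 mm. One front corner is about 0.5 mm from the stop and the other about 2 mm.
- **Top plate angle:** it is slightly turned, by about 0.015 to 0.03 rad (limit 0.06). I did not nudge it again to square it up.
- **Flatness:** the fingertip height dropped about 2.5 mm from stack to deck, close to the expected 3 mm. I did not measure tilt separately.
- **Lower plates:** they are still in the well. One mid-slide reading put a rear edge about 5 mm ahead of nominal (-118 against -123). I took that as measurement error and slack in the well, and did not measure it again after the slide.
- **Contact force:** end-of-call readings peaked at about 9 N in total. Peaks within a call were not seen.
- **Weight and other objects:** the weight was upright in the last view that showed it. The arm did not go near the timer, jar or beaker.
- **Tool tilt:** the tool drifted to about 7° of tilt during the slide. The plate still moved with it.

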